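Pack the cheese wedges head to tail in their tray

ROBOT

A 6-joint arm with a two-finger parallel gripper is mounted at the origin on a cart in front of the work surface, level with it; the furniture and walls round the work are solid. World frame = base frame: x ahead of the robot, y to its left, z up, the work surface at z = 0. Lengths are in m, angles in rad, forces in N, time in s.
With the tool pointing down it reaches from about 0.35 to 0.8 m from the base axis. Payload 7.3 kg.
Tool frame: the origin (TCP) lies between the finger pads; the fingertips stand 22 mm ahead of it and the grasp point (between the pads) lies 3 mm ahead of it (bot.tip_extent is the distance from the TCP to the fingertips, in m); z points along the fingers, y is the line along which they close (so a half turn about z gives the same grasp; the last joint's range is limited). The gripper opens to 85 mm and grips with 20 to 120 N. Pads are 22 mm wide; open, the fingers measure 114 mm over their backs; the gripper's body (76 mm by 85 mm) begins 54 mm behind the grasp point. The pads swing forward as they close: fully open they stand 13 mm farther back than shut.
Start: joints at [1.042, 0.342, 1.524, -0, 1.275, -0.146], TCP at [0.196, 0.487, 0.253] pointing down, gripper open.
Joint ranges: [-2.53, 2.53], [-0.77, 2.02], [0.04, 2.7], [-1, 4.14], [0.28, 2.66], [-3.11, 3.11]. Speed limits (rad/s): [2.57, 2.57, 3.14, 3.14, 3.14, 3.14].

INTERFACE

Orientations are given as a rotation vector (axis times angle).
In Python, from workcell import bot gives the robot as it stands.
- The arm moves only by the shell command python3 jog.py 'ROWS' [FORCE]. ROWS is a JSON object with one list for each field, all of the same length, 1 to 8, a row being the entries at one place: jaw (the finger opening in m), sx, sy, sz (the shift in parts of the range, where 1.0 means 0.8 m), ax, ay, az (a rotation vector in parts of the range, where 1.0 means pi/2 rad); each row is the pose to reach, as a shift and turn from the pose commanded when the command began, along the tool's axes at that moment; what a row does not reach only later rows make up. A row lasts 1/12 s, in which the tool goes at most 0.0417 m and 0.125 rad, less where a joint would pass 70% of its speed; a pose out of reach is approached as far as the arm can. The fingers move at their own pace and stop on an object; FORCE is the grip in N (left out, the last holds). Time passes only in rows, so rows that do not move let the fingers close. It prints the time, the measured TCP pose, the force, the opening and the grip force at its end. Shift and turn numbers lie between -1 and 1, and a call with a number outside is refused. Input that does not fit is refused with a message, and nothing moves.
- bot.state(): the state, without advancing time (a new reading comes with each control period).
- bot.camera(name): name is "side" or "top" or "wrist"; returns a dict with "color" (480x640x3 uint8, red, green, blue), "intrinsics" (3x3 intrinsics, pixels), "view" (4x4, takes a point from world to camera coordinates). Camera axes: x right, y up, looking along -z (the intrinsics and any distortion apply to the point x, -y, -z); pixel columns grow to the right and rows downward; lengths in m; the calibration is good to about 2 mm. A picture is of the moment at which its call begins. There is no depth.
- bot.finish_job(): hands the job in; it is judged then, once.
The state is a dict: "time_s": time; "joints": joint angles; "qd": joint speeds; "effort": joint torques, N m; "position": TCP position; "orientation": TCP orientation; "ft_force": force on the tool from outside, world axes, zero at the start; "ft_torque": the same for the moment, N m; "finger_gap": finger opening in m; "grip_force": force on a finger pad.
Only numpy, scipy, OpenCV 4.12 (cv2) and the standard library are available. Lean on these libraries where they do the work, as an engineer would, in place of code of your own. Each camera call takes 0.05 s, during which the arm holds its last target. There are 200 camera calls.

TASK

Pack all four cheese wedges into the low wooden tray, laid alternately head to tail so that they fill it, each one right way up and sitting flat on the tray's floor; one wedge already lies loosely in the tray and has to be moved up to make room. Let go of them all, and leave the garlic, the teaspoon and the mug where they are.

Things in the scene. Friction and masses are not known exactly. Their poses are not given: they have to be found in the camera images.
- cheese_tray: Low open wooden tray, fixed on the worktop. Outside 84x163 mm, inside 68 (its x) x 147 (its y); wall tops 26 mm and inner floor 6 mm above the worktop. Origin: centre of its underside, z up. Packed (4 x 36 = 144 mm across, 64 long), the wedges' lengths lie along x and their origins on its line x=0, 36 mm apart; from the +y wall the heads point +x, -x, +x, -x (slant to slant).
- wedge_1: Cheese wedge lying loose in the tray near its middle, head to the tray's +x. 64 mm long, 50 high, 0.08-0.17 kg; head (darker rind) 44 wide, tail 28; one side straight, one slanting; edges eased 3 mm. Origin: in the underside at mid-length. x to the head (end faces at x=+-32), z up; straight side y=+18, slanting side y=-10 (tail) to -26 (head). Pinch the end faces from above, at y=+4.
- wedge_2: Cheese wedge, the same as wedge_1 in shape, size, mass, origin and axes; stands upright (z up) on the worktop beside the tray, turned any way round.
- wedge_3: Cheese wedge, the same as wedge_1 in shape, size, mass, origin and axes; stands upright (z up) on the worktop beside the tray, turned any way round.
- wedge_4: Cheese wedge, the same as wedge_1 in shape, size, mass, origin and axes; stands upright (z up) on the worktop beside the tray, turned any way round.
- garlic: A whole garlic bulb, 60 x 57 x 58 mm, on the worktop; a bystander. Origin: centre of its underside.
- teaspoon: A teaspoon lying near the front edge of the worktop, 138 x 27 x 13 mm; a bystander. Origin: centre of its underside.
- mug: A mug with a handle, 86 x 122 x 90 mm, on the worktop at the right, in front of the hob; a bystander. Origin: centre of its underside.

How it is judged:
At the end, for the whole second after the job is handed in: All four wedges lie released and still in the tray, head to tail, right way up: each underside within 3 mm of the tray floor, tilt under 0.06 rad, length along the tray's x within 0.09 rad, origin within 8 mm of the tray's middle lengthwise and 62 mm across; bystanders in place (z of wedge_1 in the frame of cheese_tray between 0.003 and 0.009 m and x of wedge_1 in the frame of cheese_tray between -0.008 and 0.008 m and y of wedge_1 in the frame of cheese_tray between -0.062 and 0.062 m and angle between each of wedge_1, wedge_2, wedge_3, wedge_4's own z axis and vertical below 0.06 rad and angle between the x axis of each of wedge_1, wedge_2, wedge_3, wedge_4 and the x axis of cheese_tray, either way round below 0.09 rad and linear speed of each of wedge_1, wedge_2, wedge_3, wedge_4 below 0.02 m/s and contact force between the fingers and wedge_1 below 0.1 N and z of wedge_2 in the frame of cheese_tray between 0.003 and 0.009 m and x of wedge_2 in the frame of cheese_tray between -0.008 and 0.008 m and y of wedge_2 in the frame of cheese_tray between -0.062 and 0.062 m and contact force between the fingers and wedge_2 below 0.1 N and z of wedge_3 in the frame of cheese_tray between 0.003 and 0.009 m and x of wedge_3 in the frame of cheese_tray between -0.008 and 0.008 m and y of wedge_3 in the frame of cheese_tray between -0.062 and 0.062 m and contact force between the fingers and wedge_3 below 0.1 N and z of wedge_4 in the frame of cheese_tray between 0.003 and 0.009 m and x of wedge_4 in the frame of cheese_tray between -0.008 and 0.008 m and y of wedge_4 in the frame of cheese_tray between -0.062 and 0.062 m and contact force between the fingers and wedge_4 below 0.1 N); the robot touches nothing.
It fails at once if the garlic is moved by more than 20 mm or knocked over (distance of garlic from where it was at the start of the episode above 0.02 m or angle between garlic's own z axis and vertical above 0.5 rad).
It fails at once if the teaspoon is moved by more than 20 mm or knocked over (distance of teaspoon from where it was at the start of the episode above 0.02 m or angle between teaspoon's own z axis and vertical above 0.5 rad).
It fails at once if the mug is moved by more than 20 mm or knocked over (distance of mug from where it was at the start of the episode above 0.02 m or angle between mug's own z axis and vertical above 0.5 rad).
It also fails if it takes over 72 s, if anything falls off the work surface, if the arm or the gripper's body presses on something with over 40 N, if the wrist force passes 120 N, or if a joint passes its speed limit or range.

## Working session

There is one attempt and no reset: what is moved stays moved. The work goes in short steps, Python scripts to look and compute and a shell command to move; the robot and the scene stay as the last step left them, time stands still between calls to the robot, and variables do not carry over. Pictures are saved under pics/ and viewed, at most 10 in all, crops included, and the job is handed in when it is done.

```bash
ls; mkdir -p pics; python3 - <<'E'
from workcell import bot
import cv2,numpy as np
for n in("top","side"):
    c=bot.camera(n); cv2.imwrite(f"pics/{n}0.png",c["color"][:,:,::-1]); print(n,c["intrinsics"].tolist(),np.round(c["view"],4).tolist(),[k for k in c])
    np.savez(f"{n}.npz",K=c["intrinsics"],V=c["view"])
s=bot.state();print(s["position"],s["orientation"],s["time_s"])
E
```

```text
jog.py
pics
workcell.py
top [[582.4657403844406, 0.0, 317.7730204033693], [0.0, 582.4657403844406, 234.67260099512671], [0.0, 0.0, 1.0]] [[-0.0263, -0.9996, -0.0038, -0.109], [0.9905, -0.0266, 0.135, -0.5203], [-0.135, -0.0002, 0.9908, -1.1969], [0.0, 0.0, 0.0, 1.0]] ['color', 'intrinsics', 'view']
side [[447.8525036521382, 0.0, 321.44680311038667], [0.0, 447.8525036521382, 246.85149451367917], [0.0, 0.0, 1.0]] [[-0.1154, -0.9933, -0.0061, -0.0753], [0.8376, -0.1007, 0.537, -0.4734], [-0.534, 0.0569, 0.8436, -0.626], [0.0, 0.0, 0.0, 1.0]] ['color', 'intrinsics', 'view']
[0.19591005 0.4867128  0.25269488] [-5.97475741e-01 -3.08381555e+00  2.08821007e-03] 0.1
```

View pics/top0.png

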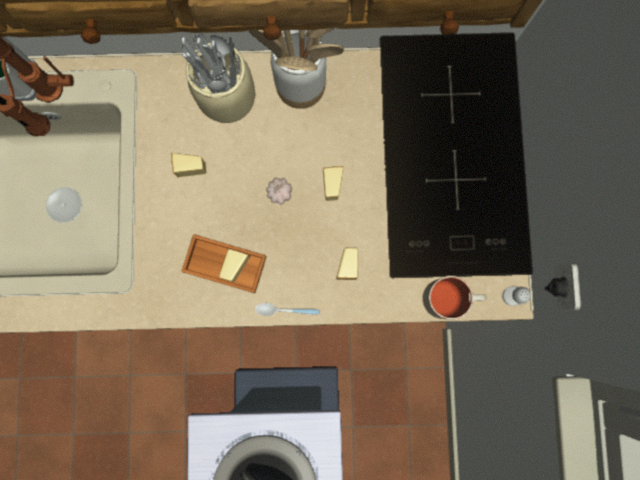

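The top view shows the tray near (224,263) with wedge_1 at (234,265). The loose wedges are at (187,163), (333,182) and (348,263), the garlic at (279,190), the spoon at (287,310) and the mug at (450,298). I'll enlarge this area.

```bash
python3 - <<'E'
import cv2
im=cv2.imread("pics/top0.png")
a=cv2.resize(im[225:300,175:275],None,fx=7,fy=7,interpolation=cv2.INTER_CUBIC)[:525,:700]
cv2.imwrite("pics/crop_a.png",a)
t=[im[r:r+50,c:c+55] for r,c in((140,160),(155,305),(235,320))]
b=cv2.hconcat([cv2.resize(x,None,fx=4.8,fy=5*.96,interpolation=cv2.INTER_CUBIC) for x in t]);print(b.shape)
s=cv2.imread("pics/side0.png")
cv2.imwrite("pics/crop_b.png",cv2.vconcat([b,]))
E
```

```text
(240, 792, 3)
```

View pics/crop_a.png

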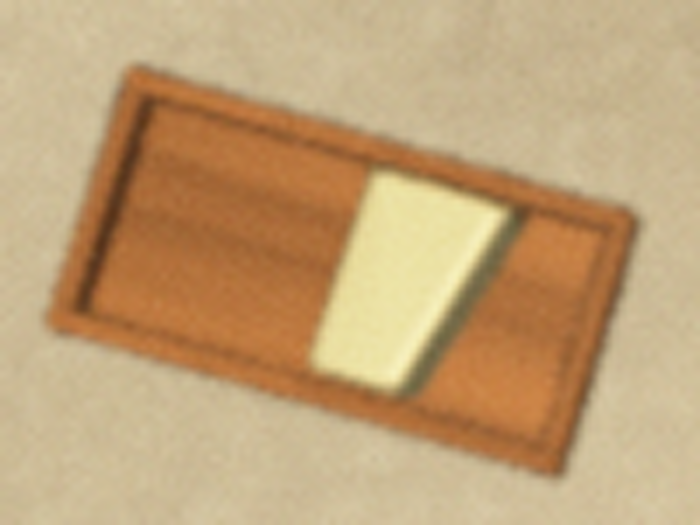

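View pics/crop_b.png

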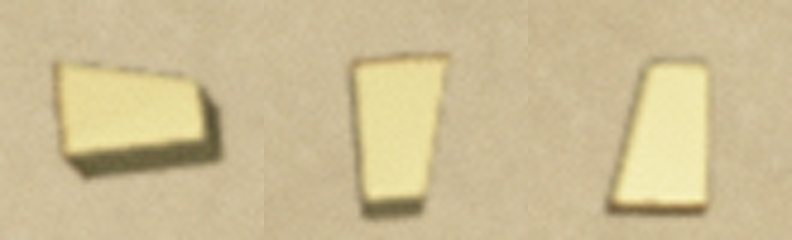

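View pics/side0.png

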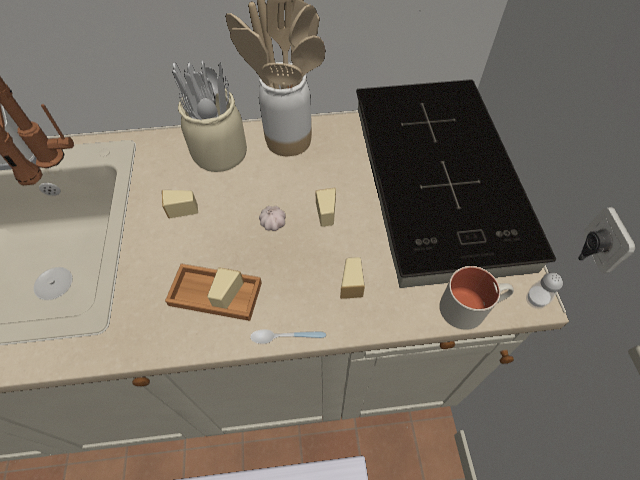

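```bash
cat > h.py <<'E'
import numpy as np
from scipy.optimize import least_squares
from scipy.spatial.transform import Rotation as Rn
def proj(P,c):
    P=np.asarray(P,float); q=P@c["V"][:3,:3].T+c["V"][:3,3]; q=q*[1,-1,-1]
    u=q@c["K"].T; return u[:,:2]/u[:,2:]
def fit(local,pix,z,c,g):
    def w(p):
        C,S=np.cos(p[2]),np.sin(p[2]); L=np.asarray(local,float)
        return np.c_[p[0]+C*L[:,0]-S*L[:,1],p[1]+S*L[:,0]+C*L[:,1],np.full(len(L),z)]
    r=least_squares(lambda p:(proj(w(p),c)-pix).ravel(),g); return r.x,np.sqrt(np.mean(r.fun**2))
WEDGE=[(32,18),(32,-26),(-32,-10),(-32,18)]  # head-left, head-right, tail-right, tail-left
WEDGE=np.array(WEDGE)/1000
TRAY=np.array([(42,81.5),(42,-81.5),(-42,-81.5),(-42,81.5)])/1000
def rel(x,y,z,th,st=None):
    """print delta in tool axes to TCP world pose with tool-y heading th, tool down"""
    from workcell import bot
    s=bot.state(); R0=Rn.from_rotvec(s["orientation"])
    ty=np.array([np.cos(th),np.sin(th),0]);tz=np.array([0,0,-1.]);R=Rn.from_matrix(np.c_[np.cross(ty,tz),ty,tz])
    d=R0.inv().apply(np.array([x,y,z])-s["position"]); r=(R0.inv()*R).as_rotvec()
    return np.round(d,4),np.round(r,4)
E
python3 - <<'E'
import numpy as np
from h import *
c=dict(np.load("top.npz"))
f=lambda u,s,o:(np.array(u,float)+.5)/s-.5+np.array(o)
t=fit(TRAY,f([(135,65),(637,213),(560,475),(48,322)],7,(175,225)),.026,c,[.4,.1,0]);print("tray",t)
W={1:(f([(370,170),(520,208),(403,393),(310,362)],7,(175,225)),.056,[.4,.1,-.2]),
2:(f([(67,155),(57,65),(200,82),(207,138)],4.8,(160,140)),.05,[.5,.1,1.5]),
3:(f([(353-264,62),(448-264,57),(424-264,197),(365-264,200)],4.8,(305,155)),.05,[.5,-.1,0]),
4:(f([(706-528,208),(612-528,206),(650-528,62),(708-528,62)],4.8,(320,235)),.05,[.4,-.1,3.1])}
for k,(p,z,g) in W.items():print(k,*fit(WEDGE,p,z,c,g))
for k,(u,v,z) in dict(garlic=(279,190,.03),mug=(450,298,.09)).items():
    from scipy.optimize import least_squares as L
    print(k,L(lambda p:(proj([[p[0],p[1],z]],c)-[u,v]).ravel(),[.4,0]).x)
E
```

```text
tray (array([ 0.46356087,  0.07780805, -0.31363289]), np.float64(0.48068913555742915))
1 [ 0.4559354   0.05628359 -0.31539522] 0.6991997463501467
2 [0.67747272 0.15062222 1.6720699 ] 0.5032435255527385
3 [ 0.62795946 -0.1567727   0.0463332 ] 0.46708933840971345
4 [ 0.4550021  -0.18601886  3.09676848] 0.5726977785951092
garlic [ 0.61686563 -0.04213753]
mug [ 0.37557058 -0.38234171]
```

Tray and wedge fits are good (about 0.5 px), and wedge_1 sits at tray y of about -23 mm. I'll move it to the +y wall first.

```bash
python3 - <<'E'
from h import *
from workcell import bot
print(bot.tip_extent)
print(rel(.4571,.0601,.13,-.315))
E
```

```text
0.022
(array([-0.4016, -0.298 ,  0.123 ]), array([-1.200e-03,  9.000e-04,  1.503e+00]))
```

The manual's scale: shifts go in shares of 0.8 m and turns go in shares of pi/2 rad. Converting my numbers, -0.4 m is -0.5, -0.298 m is -0.3725, 1.5 rad is 0.9549.

```bash
python3 jog.py '{"jaw":[0.085,0.085,0.085,0.085,0.085,0.085,0.085,0.085],"sx":[-0.5,-0.5,-0.5,-0.5,-0.5,-0.5,-0.5,-0.5],"sy":[-0.3725,-0.3725,-0.3725,-0.3725,-0.3725,-0.3725,-0.3725,-0.3725],"sz":[0.125,0.125,0.125,0.125,0.125,0.125,0.125,0.125],"ax":[0,0,0,0,0,0,0,0],"ay":[0,0,0,0,0,0,0,0],"az":[0.9549,0.9549,0.9549,0.9549,0.9549,0.9549,0.9549,0.9549]}' 40; python3 -c "
from h import *
print(rel(.4571,.0601,.13,-.315))"
```

```text
time_s: 0.77
position: [0.3667, 0.2062, 0.1874]
orientation: [-2.01, -2.414, -0.0]
ft_force: [1.6, -0.1, -0.5]
finger_gap: 0.085
grip_force: 0.0
(array([-0.16  ,  0.0625,  0.0574]), array([ 0.000e+00, -1.000e-04,  4.971e-01]))
```

Converted, -0.16 m is -0.2, 0.0625 m is 0.0781, 0.497 rad is 0.3164.

```bash
python3 jog.py '{"jaw":[0.085,0.085,0.085,0.085,0.085,0.085],"sx":[-0.2,-0.2,-0.2,-0.2,-0.2,-0.2],"sy":[0.0781,0.0781,0.0781,0.0781,0.0781,0.0781],"sz":[0.0718,0.0718,0.0718,0.0718,0.0718,0.0718],"ax":[0,0,0,0,0,0],"ay":[0,0,0,0,0,0],"az":[0.3164,0.3164,0.3164,0.3164,0.3164,0.3164]}'; python3 -c "
from h import *
from workcell import bot
import cv2
print(rel(.4571,.0601,.05,-.315))
c=bot.camera('wrist');cv2.imwrite('pics/w1.png',c['color'][:,:,::-1]);np.savez('w1.npz',K=c['intrinsics'],V=c['view'])
cc=dict(K=c['intrinsics'],V=c['view'])
def W(p,L,z):
    C,S=np.cos(p[2]),np.sin(p[2]);return np.c_[p[0]+C*L[:,0]-S*L[:,1],p[1]+S*L[:,0]+C*L[:,1],np.full(4,z)]
print(proj(W((.4636,.0778,-.3136),TRAY,.026),cc),proj(W((.4559,.0563,-.3154),WEDGE,.056),cc))
"
```

```text
time_s: 1.27
position: [0.4585, 0.0597, 0.1289]
orientation: [-2.54, -1.847, 0.002]
ft_force: [-0.0, 0.1, -0.1]
finger_gap: 0.085
grip_force: 0.0
(array([ 0.    , -0.0014,  0.0789]), array([-0.0016,  0.0008,  0.0015]))
[[398.0501334   60.38396629]
 [382.29927065 336.96906848]
 [250.82110747 336.90754763]
 [234.37597654  60.47097902]] [[377.76007623 238.63242487]
 [373.87800589 315.36866615]
 [254.56785856 288.36796969]
 [251.97598742 238.40402151]]
```

View pics/w1.png

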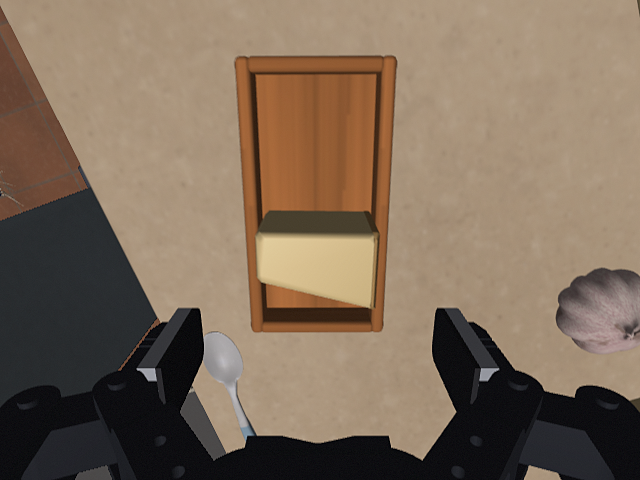

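The wrist view shows the tray outer corners at (236,57), (397,57), (252,332) and (382,332), and the wedge top spanning (256–377, 235–307). These match the prediction to 1 px in x and within about 2 mm in y.

Converted, 0.079 m is 0.0988, -0.0014 m is -0.0018.

```bash
python3 jog.py '{"jaw":[0.085,0.085,0.085,0.06,0.06,0.06,0.06,0.06],"sx":[0.0015,0.0015,0.0015,0.0015,0.0015,0.0015,0.0015,0.0015],"sy":[-0.0018,-0.0018,-0.0018,-0.0018,-0.0018,-0.0018,-0.0018,-0.0018],"sz":[0.05,0.0988,0.0988,0.0988,0.0988,0.0988,0.0988,0.0988],"ax":[0,0,0,0,0,0,0,0],"ay":[0,0,0,0,0,0,0,0],"az":[0,0,0,0,0,0,0,0]}' 40
```

```text
time_s: 1.98
position: [0.4577, 0.0644, 0.0535]
orientation: [2.535, 1.852, 0.005]
ft_force: [-1.7, 1.7, 9.5]
finger_gap: 0.0631
grip_force: 46.2
```

Converted, -0.006 m is -0.0075, -0.003 m is -0.0038.

```bash
python3 jog.py '{"jaw":[0.06,0.06],"sx":[0,0],"sy":[0,0],"sz":[-0.0038,-0.0075],"ax":[0,0],"ay":[0,0],"az":[0,0]}';python3 jog.py '{"jaw":[0.06,0.06,0.06],"sx":[0,0,0],"sy":[0,0,0],"sz":[-0.005,-0.01,-0.01],"ax":[0,0,0],"ay":[0,0,0],"az":[0,0,0]}'
```

```text
time_s: 2.15
position: [0.4572, 0.064, 0.0584]
orientation: [2.536, 1.852, 0.003]
ft_force: [1.2, 0.1, -1.8]
finger_gap: 0.0632
grip_force: 44.8
time_s: 2.4
position: [0.4572, 0.064, 0.0664]
orientation: [2.536, 1.852, 0.002]
ft_force: [2.2, -0.6, -0.5]
finger_gap: 0.063
grip_force: 45.0
```

Converted, 0.068 m is 0.085, 0.0015 m is 0.0019.

```bash
python3 jog.py '{"jaw":[0.06,0.06,0.06],"sx":[0.045,0.085,0.085],"sy":[0.0019,0.0019,0.0019],"sz":[0,0,0],"ax":[0,0,0],"ay":[0,0,0],"az":[0,0,0]}'; python3 jog.py '{"jaw":[0.06,0.06,0.06],"sx":[0.0025,0.005,0.005],"sy":[0,0,0],"sz":[0,0,0],"ax":[0,0,0],"ay":[0,0,0],"az":[0,0,0]}'; python3 jog.py '{"jaw":[0.06,0.06,0.06],"sx":[0.0013,0.0025,0.0025],"sy":[0,0,0],"sz":[0,0,0],"ax":[0,0,0],"ay":[0,0,0],"az":[0,0,0]}'; python3 jog.py '{"jaw":[0.06,0.06,0.06],"sx":[0.0013,0.0025,0.0025],"sy":[0,0,0],"sz":[0,0,0],"ax":[0,0,0],"ay":[0,0,0],"az":[0,0,0]}'
```

```text
time_s: 2.65
position: [0.4801, 0.132, 0.0656]
orientation: [-2.535, -1.855, -0.004]
ft_force: [-0.1, -0.2, -1.0]
finger_gap: 0.063
grip_force: 44.9
time_s: 2.9
position: [0.4793, 0.1319, 0.0651]
orientation: [-2.537, -1.852, 0.002]
ft_force: [-0.6, -0.1, -2.1]
finger_gap: 0.0627
grip_force: 45.0
time_s: 3.15
position: [0.4805, 0.1338, 0.0654]
orientation: [-2.537, -1.852, 0.0]
ft_force: [-0.8, 0.4, -1.6]
finger_gap: 0.0632
grip_force: 45.0
time_s: 3.4
position: [0.4812, 0.1361, 0.0654]
orientation: [-2.537, -1.853, -0.0]
ft_force: [-0.4, 0.2, -1.0]
finger_gap: 0.0627
grip_force: 45.0
```

Converted, 0.001 m is 0.0013.

```bash
for i in 1 2; do python3 jog.py '{"jaw":[0.06,0.06],"sx":[0.0013,0.0013],"sy":[0,0],"sz":[0,0],"ax":[0,0],"ay":[0,0],"az":[0,0]}'|egrep 'pos|ft'; done;  python3 jog.py '{"jaw":[0.06,0.06,0.06],"sx":[0.0013,0.0013,0.0013],"sy":[0,0,0],"sz":[0.0038,0.0075,0.0075],"ax":[0,0,0],"ay":[0,0,0],"az":[0,0,0]}'|egrep 'pos|ft'; python3 jog.py '{"jaw":[0.06,0.06,0.06],"sx":[0,0,0],"sy":[0,0,0],"sz":[0.0025,0.005,0.005],"ax":[0,0,0],"ay":[0,0,0],"az":[0,0,0]}'|egrep 'pos|ft'
```

```text
position: [0.4815, 0.1371, 0.0654]
ft_force: [-0.5, -0.3, -1.5]
position: [0.4818, 0.1381, 0.0654]
ft_force: [0.3, -0.1, -1.7]
position: [0.4816, 0.1389, 0.0587]
ft_force: [0.4, -1.1, -1.3]
position: [0.4818, 0.1388, 0.0549]
ft_force: [-0.3, 0.1, -1.4]
```

```bash
python3 jog.py '{"jaw":[0.06,0.06,0.06],"sx":[0,0,0],"sy":[0,0,0],"sz":[0.0013,0.0025,0.0025],"ax":[0,0,0],"ay":[0,0,0],"az":[0,0,0]}'|egrep 'pos|ft';for i in 1 2 3; do python3 jog.py '{"jaw":[0.06,0.06],"sx":[0.0013,0.0013],"sy":[0,0],"sz":[0,0],"ax":[0,0],"ay":[0,0],"az":[0,0]}'|egrep 'pos|ft'; done;
```

```text
position: [0.4822, 0.1389, 0.0536]
ft_force: [-0.4, -0.4, 0.3]
position: [0.4823, 0.1393, 0.0535]
ft_force: [-1.7, -3.7, 2.4]
position: [0.4823, 0.1395, 0.0536]
ft_force: [-2.7, -10.0, 5.5]
position: [0.4824, 0.1397, 0.0536]
ft_force: [-4.2, -13.7, 7.0]
```

Converted, -0.002 m is -0.0025.

```bash
python3 jog.py '{"jaw":[0.06,0.06],"sx":[-0.0025,-0.0025],"sy":[0,0],"sz":[-0.0025,-0.0025],"ax":[0,0],"ay":[0,0],"az":[0,0]}'|egrep 'pos|ft';for i in 1 2 3; do python3 jog.py '{"jaw":[0.06,0.06],"sx":[0,0],"sy":[0.0013,0.0013],"sz":[0,0],"ax":[0,0],"ay":[0,0],"az":[0,0]}'|egrep 'pos|ft'; done; echo; python3 jog.py '{"jaw":[0.06,0.06],"sx":[0,0],"sy":[-0.0038,-0.0038],"sz":[0,0],"ax":[0,0],"ay":[0,0],"az":[0,0]}'|egrep 'pos|ft'; for i in 1 2 3 4; do python3 jog.py '{"jaw":[0.06,0.06],"sx":[0,0],"sy":[-0.0013,-0.0013],"sz":[0,0],"ax":[0,0],"ay":[0,0],"az":[0,0]}'|egrep 'pos|ft'; done
```

```text
position: [0.4823, 0.1394, 0.0555]
ft_force: [-1.5, -5.5, 0.5]
position: [0.4828, 0.1393, 0.0552]
ft_force: [-2.5, -4.9, 1.1]
position: [0.4834, 0.1391, 0.0549]
ft_force: [-2.8, -3.8, -0.1]
position: [0.4842, 0.1388, 0.0548]
ft_force: [-3.0, -3.4, -0.9]

position: [0.4822, 0.1395, 0.0551]
ft_force: [-0.6, -5.6, -1.7]
position: [0.4817, 0.1396, 0.0552]
ft_force: [1.3, -7.2, -2.1]
position: [0.4814, 0.1398, 0.0552]
ft_force: [2.5, -8.3, -2.6]
position: [0.4813, 0.1398, 0.0553]
ft_force: [4.2, -9.6, -5.5]
position: [0.4813, 0.1399, 0.0554]
ft_force: [7.8, -12.2, -7.1]
```

Converted, 0.0035 m is 0.0044, 0.002 m is 0.0025.

```bash
python3 jog.py '{"jaw":[0.06,0.06,0.06],"sx":[0.0013,0.0013,0.0013],"sy":[0.0044,0.0044,0.0044],"sz":[0,0.0025,0.0025],"ax":[0,0,0],"ay":[0,0,0],"az":[0,0,0]}'|egrep 'pos|ft|ori';
```

```text
position: [0.4819, 0.1397, 0.0536]
orientation: [2.536, 1.853, -0.003]
ft_force: [-4.2, -10.8, 5.3]
```

Converted, -0.076 m is -0.095, -0.04 m is -0.05.

```bash
python3 jog.py '{"jaw":[0.085,0.085,0.085,0.085,0.085,0.085],"sx":[0,0,0,0,0,0],"sy":[0,0,0,0,0,0],"sz":[0,0,0,-0.05,-0.095,-0.095],"ax":[0,0,0,0,0,0],"ay":[0,0,0,0,0,0],"az":[0,0,0,0,0,0]}' | egrep 'pos|gap|ft'; python3 -c "
from h import *
print(rel(.4555,-.188,.13,-.0446))"
```

```text
position: [0.4859, 0.142, 0.1352]
ft_force: [1.4, -0.2, 0.8]
finger_gap: 0.0851
(array([-0.3237,  0.0712,  0.0042]), array([ 0.0107, -0.004 , -0.2638]))
```

Converted, -0.32 m is -0.4, 0.0712 m is 0.089, -0.264 rad is -0.1681.

```bash
python3 jog.py '{"jaw":[0.085,0.085,0.085,0.085,0.085,0.085,0.085,0.085],"sx":[-0.4,-0.4,-0.4,-0.4,-0.4,-0.4,-0.4,-0.4],"sy":[0.089,0.089,0.089,0.089,0.089,0.089,0.089,0.089],"sz":[0,0,0,0,0,0,0,0],"ax":[0,0,0,0,0,0,0,0],"ay":[0,0,0,0,0,0,0,0],"az":[-0.1681,-0.1681,-0.1681,-0.1681,-0.1681,-0.1681,-0.1681,-0.1681]}' | egrep 'pos|gap|ft';python3 jog.py '{"jaw":[0.085,0.085],"sx":[-0.0038,-0.0038],"sy":[0,0],"sz":[0,0],"ax":[0,0],"ay":[0,0],"az":[0,0]}'|egrep pos; python3 -c "
from h import *
from workcell import bot
import cv2
print(rel(.4555,-.188,.13,-.0446))
c=bot.camera('wrist');cv2.imwrite('pics/w4.png',c['color'][:,:,::-1])
cc=dict(K=c['intrinsics'],V=c['view'])
def W(p,L,z):
    C,S=np.cos(p[2]),np.sin(p[2]);return np.c_[p[0]+C*L[:,0]-S*L[:,1],p[1]+S*L[:,0]+C*L[:,1],np.full(4,z)]
print(proj(W((.455,-.186,3.0968),WEDGE,.05),cc))
"
```

```text
position: [0.4531, -0.1823, 0.1295]
ft_force: [1.1, 0.2, -0.2]
finger_gap: 0.085
position: [0.4532, -0.1856, 0.1293]
(array([-0.0023,  0.0024, -0.0007]), array([ 0.0012,  0.0002, -0.0046]))
[[262.21928897 290.76425555]
 [258.16777865 213.30098698]
 [381.09945141 242.00597553]
 [378.85003813 290.1746839 ]]
```

View pics/w4.png

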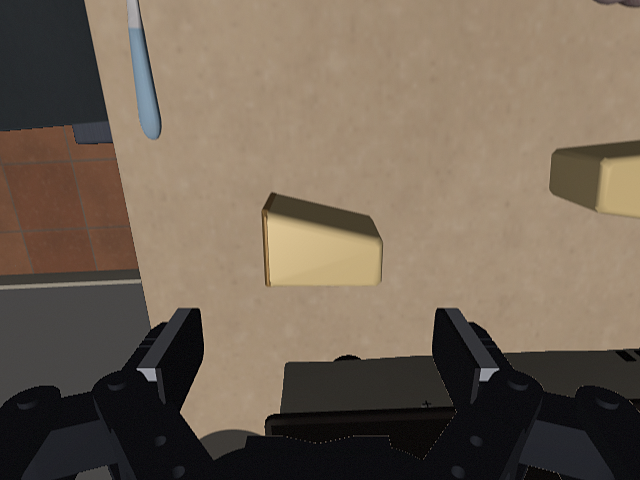

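Wedge_4's top spans (264–382, 213–286), with its straight side horizontal at row 285. That confirms the yaw and shifts it about 2 mm from the prediction.

Converted, 0.084 m is 0.105, -0.0028 m is -0.0035, -0.0046 rad is -0.0029.

```bash
python3 jog.py '{"jaw":[0.085,0.085,0.085,0.085],"sx":[-0.0035,-0.0035,-0.0035,-0.0035],"sy":[0.0038,0.0038,0.0038,0.0038],"sz":[0.05,0.1,0.105,0.105],"ax":[0,0,0,0],"ay":[0,0,0,0],"az":[-0.0029,-0.0029,-0.0029,-0.0029]}' | egrep 'pos|gap|ft'; python3 jog.py '{"jaw":[0.06,0.06,0.06,0.06,0.06],"sx":[0,0,0,0,0],"sy":[0,0,0,0,0],"sz":[0,0,0,0,0],"ax":[0,0,0,0,0],"ay":[0,0,0,0,0],"az":[0,0,0,0,0]}'| egrep 'pos|gap|ft'; python3 jog.py '{"jaw":[0.06,0.06],"sx":[0,0],"sy":[0,0],"sz":[-0.0125,-0.0125],"ax":[0,0],"ay":[0,0],"az":[0,0]}'
```

```text
position: [0.4547, -0.1839, 0.0438]
ft_force: [0.9, 0.3, 1.0]
finger_gap: 0.0846
position: [0.4573, -0.1867, 0.0476]
ft_force: [1.4, 1.9, 7.2]
finger_gap: 0.0634
time_s: 9.03
position: [0.4569, -0.187, 0.0577]
orientation: [2.263, 2.174, 0.002]
ft_force: [1.1, 0.3, -1.0]
finger_gap: 0.0633
grip_force: 44.7
```

Converted, -0.05 m is -0.0625, -0.03 m is -0.0375.

```bash
python3 jog.py '{"jaw":[0.06,0.06],"sx":[0,0],"sy":[0,0],"sz":[-0.0375,-0.0625],"ax":[0,0],"ay":[0,0],"az":[0,0]}'|egrep 'pos|ft'; python3 -c "
from h import *
print(rel(.4687,.0945,.105,-.3136))"
```

```text
position: [0.4558, -0.1864, 0.1068]
ft_force: [0.6, -0.9, -1.5]
(array([0.2812, 0.0016, 0.0018]), array([-2.000e-04, -1.000e-04,  2.732e-01]))
```

Converted, 0.281 m is 0.3513, 0.0016 m is 0.002, 0.273 rad is 0.1738.

```bash
python3 jog.py '{"jaw":[0.06,0.06,0.06,0.06,0.06,0.06,0.06,0.06],"sx":[0.3513,0.3513,0.3513,0.3513,0.3513,0.3513,0.3513,0.3513],"sy":[0.002,0.002,0.002,0.002,0.002,0.002,0.002,0.002],"sz":[0,0,0,0,0,0,0,0],"ax":[0,0,0,0,0,0,0,0],"ay":[0,0,0,0,0,0,0,0],"az":[0.1719,0.1719,0.1719,0.1719,0.1719,0.1719,0.1738,0.1738]}'|egrep 'pos|ft';python3 jog.py '{"jaw":[0.06,0.06],"sx":[0,0],"sy":[0,0],"sz":[0,0],"ax":[0,0],"ay":[0,0],"az":[0,0]}'|egrep 'pos|ft|gap'; python3 -c "
from h import *
print(rel(.4687,.0945,.06,-.3136))"
```

```text
position: [0.4686, 0.1002, 0.1061]
ft_force: [-0.9, -0.0, -1.4]
position: [0.4688, 0.0943, 0.1057]
ft_force: [-0.1, -0.7, -1.5]
finger_gap: 0.0632
(array([ 0.0002, -0.0002,  0.0457]), array([0.0005, 0.0001, 0.0013]))
```

Now I'll lower it in steps, watching the force.

Converted, 0.026 m is 0.0325, 0.018 m is 0.0225, 0.001 rad is 0.0006.

```bash
python3 jog.py '{"jaw":[0.06,0.06,0.06],"sx":[0,0,0],"sy":[0,0,0],"sz":[0.0225,0.0325,0.0325],"ax":[0,0,0],"ay":[0,0,0],"az":[0.0006,0.0006,0.0006]}'|egrep 'pos|ft'; python3 jog.py '{"jaw":[0.06,0.06,0.06],"sx":[0,0,0],"sy":[0,0,0],"sz":[0.0075,0.015,0.015],"ax":[0,0,0],"ay":[0,0,0],"az":[0,0,0]}'|egrep 'pos|ft'; python3 jog.py '{"jaw":[0.06,0.06,0.06],"sx":[0,0,0],"sy":[0,0,0],"sz":[0.0063,0.0125,0.0125],"ax":[0,0,0],"ay":[0,0,0],"az":[0,0,0]}'|egrep 'pos|ft'
```

```text
position: [0.4677, 0.0929, 0.0779]
ft_force: [-0.4, -0.2, -1.5]
position: [0.4685, 0.0938, 0.0666]
ft_force: [-0.2, 0.1, -2.3]
position: [0.4684, 0.0942, 0.0566]
ft_force: [-0.8, -0.4, -1.2]
```

Converted, 0.002 m is 0.0025, 0.001 m is 0.0013.

```bash
python3 jog.py '{"jaw":[0.06,0.06,0.06],"sx":[0,0,0],"sy":[0,0,0],"sz":[0.0013,0.0025,0.0025],"ax":[0,0,0],"ay":[0,0,0],"az":[0,0,0]}'|egrep 'pos|ft'; python3 jog.py '{"jaw":[0.06,0.06],"sx":[0,0],"sy":[0,0],"sz":[0.0013,0.0013],"ax":[0,0],"ay":[0,0],"az":[0,0]}'|egrep 'pos|ft';  for i in 1 2 3 4 5; do python3 jog.py '{"jaw":[0.06,0.06],"sx":[0.0013,0.0013],"sy":[0,0],"sz":[0,0],"ax":[0,0],"ay":[0,0],"az":[0,0]}'|egrep 'pos|ft'; done
```

```text
position: [0.4689, 0.0943, 0.0553]
ft_force: [-0.0, 0.5, -1.4]
position: [0.4689, 0.0943, 0.0544]
ft_force: [-0.7, -0.7, -1.5]
position: [0.4693, 0.0953, 0.0545]
ft_force: [-0.5, 0.5, -0.8]
position: [0.4696, 0.0963, 0.0544]
ft_force: [-0.2, 0.0, -0.8]
position: [0.4697, 0.0969, 0.0544]
ft_force: [-1.7, -2.4, -0.6]
position: [0.4696, 0.0971, 0.0544]
ft_force: [-2.1, -7.3, 1.1]
position: [0.4697, 0.0972, 0.0544]
ft_force: [-4.3, -13.3, 2.5]
```

Converted, 0.001 m is 0.0013.

```bash
for i in 1 2; do python3 jog.py '{"jaw":[0.06,0.06],"sx":[0,0],"sy":[0,0],"sz":[0.0013,0.0013],"ax":[0,0],"ay":[0,0],"az":[0,0]}'|egrep 'pos|ft'; done; python3 jog.py '{"jaw":[0.085,0.085,0.085,0.085,0.085,0.085],"sx":[0,0,0,0,0,0],"sy":[0,0,0,0,0,0],"sz":[0,0,0,-0.05,-0.095,-0.095],"ax":[0,0,0,0,0,0],"ay":[0,0,0,0,0,0],"az":[0,0,0,0,0,0]}' | egrep 'pos|gap|ft'; python3 -c "
from h import *
from workcell import bot
import cv2
cv2.imwrite('pics/side2.png',cv2.resize(bot.camera('top')['color'][140:310,150:350,::-1],None,fx=3.5,fy=3.5,interpolation=cv2.INTER_CUBIC))
print(rel(.6280,-.1515,.13,.0463))"
```

```text
position: [0.4695, 0.0972, 0.0537]
ft_force: [-5.1, -13.2, 7.6]
position: [0.4695, 0.0973, 0.0536]
ft_force: [-8.7, -13.7, 17.7]
position: [0.4739, 0.0996, 0.1338]
ft_force: [1.8, 0.9, 1.7]
finger_gap: 0.0846
(array([-0.1907,  0.2252,  0.0024]), array([ 0.0072, -0.0017, -0.3603]))
```

View pics/side2.png

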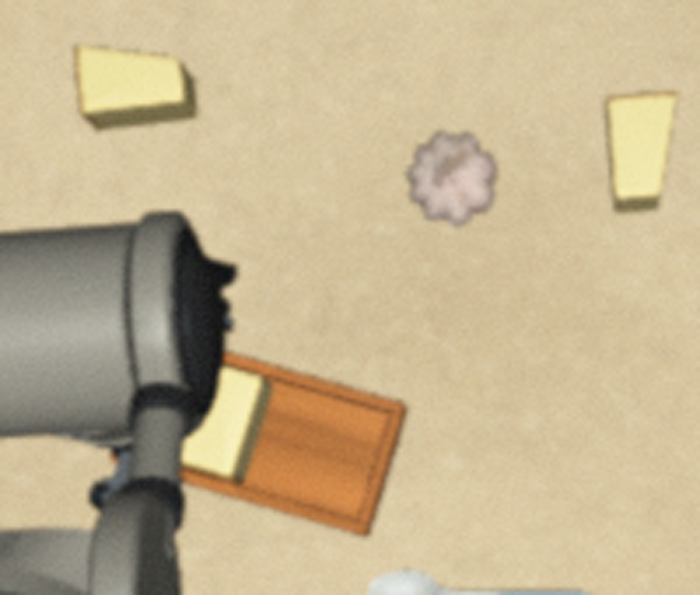

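Wedge_4 is seated against wedge_1 with its straight side at the tray's middle. The other objects haven't moved. Next is wedge_3.

Converted, 0.225 m is 0.2813, -0.19 m is -0.2375, -0.36 rad is -0.2292.

```bash
python3 jog.py '{"jaw":[0.085,0.085,0.085,0.085,0.085,0.085,0.085,0.085],"sx":[-0.2375,-0.2375,-0.2375,-0.2375,-0.2375,-0.2375,-0.2375,-0.2375],"sy":[0.2813,0.2813,0.2813,0.2813,0.2813,0.2813,0.2813,0.2813],"sz":[-0.0125,-0.0125,-0.0125,-0.0125,-0.0125,0,0,0],"ax":[0,0,0,0,0,0,0,0],"ay":[0,0,0,0,0,0,0,0],"az":[-0.2292,-0.2292,-0.2292,-0.2292,-0.2292,-0.2292,-0.2292,-0.2292]}'|egrep 'pos|ft';python3 jog.py '{"jaw":[0.085,0.085],"sx":[0,0],"sy":[0,0],"sz":[0,0],"ax":[0,0],"ay":[0,0],"az":[0,0]}'|egrep 'pos|ft|gap'; python3 -c "
from h import *
print(rel(.628,-.1515,.045,.0463))"
```

```text
position: [0.6274, -0.1566, 0.1263]
ft_force: [-1.0, 1.0, -0.7]
position: [0.6248, -0.1508, 0.1267]
ft_force: [0.4, 0.4, -0.4]
finger_gap: 0.0851
(array([-0.0009,  0.0034,  0.0817]), array([-0.0025, -0.0017, -0.0016]))
```

Converted, 0.082 m is 0.1025, 0.08 m is 0.1.

```bash
python3 jog.py '{"jaw":[0.085,0.085,0.085,0.085],"sx":[-0.0013,-0.0013,-0.0013,-0.0013],"sy":[0.0038,0.0038,0.0038,0.0038],"sz":[0.05,0.1,0.1025,0.1025],"ax":[0,0,0,0],"ay":[0,0,0,0],"az":[0,0,0,0]}' | egrep 'pos|gap|ft'; python3 jog.py '{"jaw":[0.06,0.06,0.06,0.06,0.06],"sx":[0,0,0,0,0],"sy":[0,0,0,0,0],"sz":[0,0,0,0,0],"ax":[0,0,0,0,0],"ay":[0,0,0,0,0],"az":[0,0,0,0,0]}'| egrep 'pos|gap|ft'; python3 jog.py '{"jaw":[0.06,0.06,0.06],"sx":[0,0,0],"sy":[0,0,0],"sz":[-0.0375,-0.075,-0.075],"ax":[0,0,0],"ay":[0,0,0],"az":[0,0,0]}'
```

```text
position: [0.6265, -0.1497, 0.0444]
ft_force: [0.2, -0.0, 0.3]
finger_gap: 0.0851
position: [0.6302, -0.1523, 0.0496]
ft_force: [0.1, 1.1, 7.8]
finger_gap: 0.0629
time_s: 14.75
position: [0.6321, -0.1533, 0.1142]
orientation: [2.162, 2.263, 0.008]
ft_force: [1.3, -0.2, -0.1]
finger_gap: 0.0626
grip_force: 45.0
```

```bash
python3 -c "
from h import *
print(rel(.459,.0645,.11,-.3136))"
```

```text
(array([ 0.2255, -0.163 ,  0.0012]), array([0.0123, 0.0027, 0.3593]))
```

Converted, 0.2255 m is 0.2819, -0.163 m is -0.2038, 0.359 rad is 0.2285.

```bash
python3 jog.py '{"jaw":[0.06,0.06,0.06,0.06,0.06,0.06,0.06,0.06],"sx":[0.025,0.2819,0.2819,0.2819,0.2819,0.2819,0.2819,0.2819],"sy":[-0.0375,-0.2038,-0.2038,-0.2038,-0.2038,-0.2038,-0.2038,-0.2038],"sz":[-0.025,-0.0313,-0.0313,-0.0313,-0.0313,0,0,0],"ax":[0,0,0,0,0,0,0,0],"ay":[0,0,0,0,0,0,0,0],"az":[0.0637,0.2285,0.2285,0.2285,0.2285,0.2285,0.2285,0.2285]}'|egrep 'pos|ft';python3 jog.py '{"jaw":[0.06,0.06],"sx":[0,0],"sy":[0,0],"sz":[0,0],"ax":[0,0],"ay":[0,0],"az":[0,0]}'|egrep 'pos|ft|gap'; python3 -c "
from h import *
print(rel(.459,.0645,.07,-.3136))"
```

```text
position: [0.4497, 0.0699, 0.1055]
ft_force: [-1.3, -0.1, -1.6]
position: [0.4566, 0.0657, 0.1074]
ft_force: [0.1, -0.1, -0.9]
finger_gap: 0.0631
(array([-0.0005,  0.0026,  0.0374]), array([ 0.0029, -0.0007,  0.0011]))
```

Converted, 0.028 m is 0.035, 0.018 m is 0.0225, 0.001 rad is 0.0006.

```bash
python3 jog.py '{"jaw":[0.06,0.06,0.06],"sx":[0,0,0],"sy":[0.0033,0.0033,0.0033],"sz":[0.0225,0.035,0.035],"ax":[0,0,0],"ay":[0,0,0],"az":[0.0006,0.0006,0.0006]}'|egrep 'pos|ft'; python3 jog.py '{"jaw":[0.06,0.06,0.06],"sx":[0,0,0],"sy":[0,0,0],"sz":[0.0075,0.015,0.015],"ax":[0,0,0],"ay":[0,0,0],"az":[0,0,0]}'|egrep 'pos|ft'; python3 jog.py '{"jaw":[0.06,0.06,0.06],"sx":[0,0,0],"sy":[0,0,0],"sz":[0.0063,0.0113,0.0113],"ax":[0,0,0],"ay":[0,0,0],"az":[0,0,0]}'|egrep 'pos|ft'
```

```text
position: [0.4584, 0.0638, 0.0775]
ft_force: [-1.2, -0.0, -0.4]
position: [0.4581, 0.0645, 0.0659]
ft_force: [-0.2, -0.0, -0.3]
position: [0.4577, 0.0649, 0.0568]
ft_force: [-0.5, 0.1, -0.2]
```

Converted, 0.001 m is 0.0013, 0.0003 m is 0.0004.

```bash
for i in 1 2 3; do python3 jog.py '{"jaw":[0.06,0.06],"sx":[0,0],"sy":[0.0004,0.0004],"sz":[0.0013,0.0013],"ax":[0,0],"ay":[0,0],"az":[0,0]}'|egrep 'pos|ft'; done;  echo; for i in 1 2 3 4 5; do python3 jog.py '{"jaw":[0.06,0.06],"sx":[0.0013,0.0013],"sy":[0,0],"sz":[0,0],"ax":[0,0],"ay":[0,0],"az":[0,0]}'|egrep 'pos|ft'; done
```

```text
position: [0.4584, 0.0648, 0.0563]
ft_force: [-0.1, -0.3, -1.3]
position: [0.4587, 0.0648, 0.0557]
ft_force: [-1.1, 0.2, 1.6]
position: [0.4588, 0.0648, 0.0556]
ft_force: [-4.5, 2.3, 13.9]

position: [0.459, 0.0653, 0.0556]
ft_force: [-4.4, -2.9, 14.8]
position: [0.4595, 0.066, 0.0556]
ft_force: [-4.0, -3.4, 14.1]
position: [0.4601, 0.067, 0.0555]
ft_force: [-3.7, -3.4, 13.3]
position: [0.4606, 0.0678, 0.0555]
ft_force: [-3.1, -4.1, 12.5]
position: [0.4606, 0.068, 0.0556]
ft_force: [-5.4, -9.7, 13.2]
```

Converted, 0.001 m is 0.0013.

```bash
for i in 1 2; do python3 jog.py '{"jaw":[0.06,0.06],"sx":[0.0013,0.0013],"sy":[0,0],"sz":[0,0],"ax":[0,0],"ay":[0,0],"az":[0,0]}'|egrep 'pos|ft'; done; python3 jog.py '{"jaw":[0.085,0.085,0.085,0.085,0.085,0.085],"sx":[0,0,0,0,0,0],"sy":[0,0,0,0,0,0],"sz":[0,0,0,-0.05,-0.1,-0.1],"ax":[0,0,0,0,0,0],"ay":[0,0,0,0,0,0],"az":[0,0,0,0,0,0]}' | egrep 'pos|gap|ft'; python3 -c "
from h import *
print(rel(.673,.1512,.14,1.672-3.14159))"
```

```text
position: [0.4607, 0.0681, 0.0555]
ft_force: [-5.9, -16.6, 13.6]
position: [0.4607, 0.0681, 0.0556]
ft_force: [-8.1, -21.9, 14.8]
position: [0.4646, 0.0717, 0.1401]
ft_force: [1.9, 0.9, 0.7]
finger_gap: 0.0851
(array([0.1399, 0.1737, 0.0023]), array([ 0.0069, -0.0089,  1.1559]))
```

Converted, 0.174 m is 0.2175, 0.14 m is 0.175, 1.156 rad is 0.7359.

```bash
python3 jog.py '{"jaw":[0.085,0.085,0.085,0.085,0.085,0.085,0.085,0.085],"sx":[0.175,0.175,0.175,0.175,0.175,0.175,0.175,0.175],"sy":[0.2175,0.2175,0.2175,0.2175,0.2175,0.2175,0.2175,0.2175],"sz":[0,0,0,0,0,0,0,0],"ax":[0,0,0,0,0,0,0,0],"ay":[0,0,0,0,0,0,0,0],"az":[0.7359,0.7359,0.7359,0.7359,0.7359,0.7359,0.7359,0.7359]}'|egrep 'pos|ft'; python3 -c "
from h import *
print(rel(.674,.1515,.13,1.672-3.14159))"
```

```text
position: [0.6704, 0.1517, 0.133]
ft_force: [-0.8, -0.5, -0.1]
(array([0.0034, 0.0011, 0.003 ]), array([-0.0004,  0.0008,  0.1503]))
```

Converted, 0.003 m is 0.0038, 0.001 m is 0.0013, 0.15 rad is 0.0955.

```bash
python3 jog.py '{"jaw":[0.085,0.085,0.085,0.085],"sx":[0.0038,0.0038,0.0038,0.0038],"sy":[0.0013,0.0013,0.0013,0.0013],"sz":[0.0038,0.0038,0.0038,0.0038],"ax":[0,0,0,0],"ay":[0,0,0,0],"az":[0.0764,0.0955,0.0955,0.0955]}'|egrep 'pos|ft'; python3 -c "
from h import *
from workcell import bot
import cv2
print(rel(.674,.1515,.046,1.672-3.14159))
c=bot.camera('wrist');cv2.imwrite('pics/w2.png',c['color'][:,:,::-1])
cc=dict(K=c['intrinsics'],V=c['view'])
def W(p,L,z):
    C,S=np.cos(p[2]),np.sin(p[2]);return np.c_[p[0]+C*L[:,0]-S*L[:,1],p[1]+S*L[:,0]+C*L[:,1],np.full(4,z)]
print(proj(W((.6775,.1506,1.672),WEDGE,.05),cc))
"
```

```text
position: [0.6728, 0.1508, 0.131]
ft_force: [-0.2, -0.3, 0.0]
(array([ 0.0013, -0.0005,  0.085 ]), array([-0.0003,  0.0004,  0.0071]))
[[261.38603956 280.07119024]
 [258.26088394 201.90148968]
 [380.82744688 232.28217491]
 [378.00004527 280.81094844]]
```

View pics/w2.png

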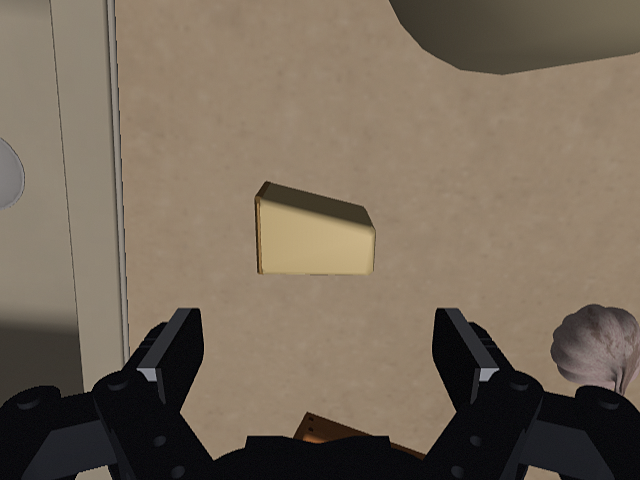

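The wrist view shows wedge_2's top spanning (257–374, 197–274), with its straight edge horizontal at row 274. It is aligned and within about 2 mm of the estimate.

The manual's scale: shifts go in shares of 0.8 m and turns go in shares of pi/2 rad. Converting my numbers, 0.087 m is 0.1088, -0.001 m is -0.0013, 0.005 rad is 0.0032.

```bash
python3 jog.py '{"jaw":[0.085,0.085,0.085,0.085],"sx":[0.0013,0.0013,0.0013,0.0013],"sy":[-0.0013,-0.0013,-0.0013,-0.0013],"sz":[0.05,0.1,0.1088,0.1088],"ax":[0,0,0,0],"ay":[0,0,0,0],"az":[0.0032,0.0032,0.0032,0.0032]}' | egrep 'pos|gap|ft'; python3 jog.py '{"jaw":[0.06,0.06,0.06,0.06,0.06],"sx":[0,0,0,0,0],"sy":[0,0,0,0,0],"sz":[0,0,0,0,0],"ax":[0,0,0,0,0],"ay":[0,0,0,0,0],"az":[0,0,0,0,0]}'| egrep 'pos|gap|ft'; python3 jog.py '{"jaw":[0.06,0.06,0.06,0.06],"sx":[0,0,0,0],"sy":[0,0,0,0],"sz":[-0.0375,-0.075,-0.1125,-0.1125],"ax":[0,0,0,0],"ay":[0,0,0,0],"az":[0,0,0,0]}'
```

```text
position: [0.6716, 0.1513, 0.0411]
ft_force: [-0.5, 0.5, -0.4]
finger_gap: 0.0851
position: [0.6756, 0.1517, 0.0475]
ft_force: [-0.9, -0.1, 7.0]
finger_gap: 0.0625
time_s: 20.63
position: [0.6773, 0.1519, 0.143]
orientation: [-3.137, -0.159, -0.021]
ft_force: [1.2, -0.2, 0.7]
finger_gap: 0.0628
grip_force: 45.6
```

```bash
python3 -c "
from h import *
print(rel(.4468,.0268,.125,-.3136))"
```

```text
(array([-0.2422,  0.1011,  0.0147]), array([ 0.0075, -0.0119, -1.1556]))
```

Converted, -0.242 m is -0.3025, 0.101 m is 0.1263, -1.15 rad is -0.7321.

```bash
python3 jog.py '{"jaw":[0.06,0.06,0.06,0.06,0.06,0.06,0.06,0.06],"sx":[-0.3025,-0.3025,-0.3025,-0.3025,-0.3025,-0.3025,-0.3025,-0.3025],"sy":[0.1263,0.1263,0.1263,0.1263,0.1263,0.1263,0.1263,0.1263],"sz":[0,0,0,0,0,0,0,0],"ax":[0,0,0,0,0,0,0,0],"ay":[0,0,0,0,0,0,0,0],"az":[-0.7321,-0.7321,-0.7321,-0.7321,-0.7321,-0.7321,-0.7321,-0.7321]}'|egrep 'pos|ft'; python3 jog.py '{"jaw":[0.06,0.06,0.06,0.06],"sx":[0,0,0,0],"sy":[0,0,0,0],"sz":[0,0,0,0],"ax":[0,0,0,0],"ay":[0,0,0,0],"az":[-0.0764,-0.0955,-0.0955,-0.0955]}'|egrep 'pos|ft'; python3 -c "
from h import *
print(rel(.4468,.0268,.09,-.3136))"
```

```text
position: [0.44, 0.0255, 0.1349]
ft_force: [1.3, 0.7, -0.6]
position: [0.4435, 0.0265, 0.1348]
ft_force: [0.2, 0.0, -1.2]
(array([0.0013, 0.003 , 0.0448]), array([ 0.0011, -0.0003, -0.0072]))
```

Converted, 0.025 m is 0.0313, 0.01 m is 0.0125, -0.007 rad is -0.0045.

```bash
python3 jog.py '{"jaw":[0.06,0.06,0.06,0.06],"sx":[0.0016,0.0016,0.0016,0.0016],"sy":[0.0038,0.0038,0.0038,0.0038],"sz":[0.0125,0.0313,0.0313,0.0313],"ax":[0,0,0,0],"ay":[0,0,0,0],"az":[-0.0045,-0.0045,-0.0045,-0.0045]}'|egrep 'pos|ft'; python3 -c "
from h import *
from workcell import bot
import cv2
print(rel(.4468,.0268,.09,-.3136))
cv2.imwrite('pics/s4.png',cv2.resize(bot.camera('top')['color'][215:325,160:300,::-1],None,fx=5,fy=5,interpolation=cv2.INTER_CUBIC))
"
```

```text
position: [0.446, 0.027, 0.1085]
ft_force: [0.9, 0.0, -1.0]
(array([0.0001, 0.0008, 0.0185]), array([-0.0024,  0.0004,  0.0008]))
```

View pics/s4.png

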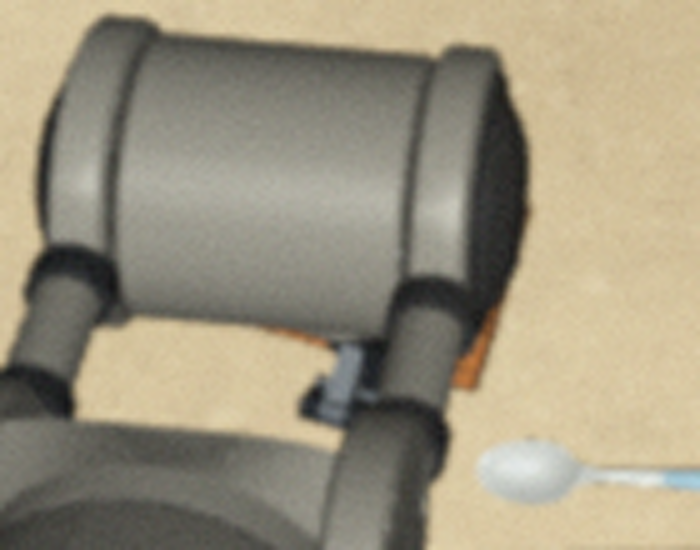

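The arm hides the tray here, so I'll go by feel.

Converted, 0.006 m is 0.0075, 0.004 m is 0.005.

```bash
for i in 1 2 3 4 ; do python3 jog.py '{"jaw":[0.06,0.06,0.06],"sx":[0,0,0],"sy":[0,0,0],"sz":[0.005,0.0075,0.0075],"ax":[0,0,0],"ay":[0,0,0],"az":[0,0,0]}'|egrep 'pos|ft'; done; for i in 1 2 3 4; do python3 jog.py '{"jaw":[0.06,0.06],"sx":[0,0],"sy":[0,0],"sz":[0.0025,0.0025],"ax":[0,0],"ay":[0,0],"az":[0,0]}'|egrep 'pos|ft'; done
```

```text
position: [0.4465, 0.0268, 0.1032]
ft_force: [0.1, 0.0, -1.3]
position: [0.4464, 0.0265, 0.0971]
ft_force: [-0.8, -2.6, -0.9]
position: [0.4459, 0.0264, 0.0909]
ft_force: [-1.7, -4.4, -1.3]
position: [0.4458, 0.0264, 0.0849]
ft_force: [-3.0, -5.3, -2.2]
position: [0.4458, 0.0264, 0.083]
ft_force: [-2.8, -5.1, -1.3]
position: [0.4458, 0.0263, 0.0811]
ft_force: [-3.1, -5.6, -0.5]
position: [0.4457, 0.0263, 0.0791]
ft_force: [-3.3, -5.5, -1.2]
position: [0.4457, 0.0263, 0.0771]
ft_force: [-2.5, -5.1, -0.2]
```

Converted, -0.001 m is -0.0013.

```bash
python3 jog.py '{"jaw":[0.06,0.06],"sx":[-0.0013,-0.0013],"sy":[0,0],"sz":[0,0],"ax":[0,0],"ay":[0,0],"az":[0,0]}'|egrep 'pos|ft';  for i in 1 2 3 4 5; do python3 jog.py '{"jaw":[0.06,0.06],"sx":[0,0],"sy":[0,0],"sz":[0.0025,0.0025],"ax":[0,0],"ay":[0,0],"az":[0,0]}'|egrep 'pos|ft'; done
```

```text
position: [0.4461, 0.0259, 0.0773]
ft_force: [-1.5, -1.0, -0.5]
position: [0.4462, 0.0258, 0.0752]
ft_force: [-1.6, -2.0, -0.7]
position: [0.4462, 0.0259, 0.0731]
ft_force: [-1.5, -2.4, -0.9]
position: [0.4462, 0.0258, 0.0711]
ft_force: [-1.5, -3.3, -1.2]
position: [0.4461, 0.0258, 0.0691]
ft_force: [-1.7, -4.1, -1.1]
position: [0.4461, 0.0258, 0.0671]
ft_force: [-3.3, -3.7, -0.9]
```

```bash
for i in 1 2 3 4 5 6 7; do python3 jog.py '{"jaw":[0.06,0.06],"sx":[0,0],"sy":[0,0],"sz":[0.0025,0.0025],"ax":[0,0],"ay":[0,0],"az":[0,0]}'|egrep 'pos|ft'; done
```

```text
position: [0.4461, 0.0258, 0.0651]
ft_force: [-1.7, -3.6, -2.2]
position: [0.4461, 0.0258, 0.0632]
ft_force: [-2.6, -4.4, -0.8]
position: [0.4461, 0.0258, 0.0612]
ft_force: [-3.3, -3.8, -1.2]
position: [0.4461, 0.0258, 0.0592]
ft_force: [-2.8, -4.0, -1.7]
position: [0.4461, 0.0258, 0.0573]
ft_force: [-2.6, -4.9, -1.0]
position: [0.4461, 0.0258, 0.0552]
ft_force: [-3.1, -4.5, -0.4]
position: [0.4461, 0.0258, 0.0535]
ft_force: [-3.6, -5.1, 1.3]
```

On the floor at the expected 0.0535. Release and rise, then move aside and look.

```bash
python3 jog.py '{"jaw":[0.06,0.085,0.085,0.085,0.085,0.085,0.085,0.085],"sx":[0,0,0,0,0,0,0,0],"sy":[0,0,0,0,0,0,0,0],"sz":[0.0009,0,0,0,-0.05,-0.1,-0.15,-0.15],"ax":[0,0,0,0,0,0,0,0],"ay":[0,0,0,0,0,0,0,0],"az":[0,0,0,0,0,0,0,0]}' | egrep 'pos|gap|ft'; python3 jog.py '{"jaw":[0.085,0.085,0.085,0.085,0.085,0.085,0.085,0.085],"sx":[-0.375,-0.375,-0.375,-0.375,-0.375,-0.375,-0.375,-0.375],"sy":[0,0,0,0,0,0,0,0],"sz":[0,0,0,0,0,0,0,0],"ax":[0,0,0,0,0,0,0,0],"ay":[0,0,0,0,0,0,0,0],"az":[0,0,0,0,0,0,0,0]}'|egrep 'time|pos|ft'; python3 -c "
from workcell import bot
import cv2
I=cv2.INTER_CUBIC
a=cv2.resize(bot.camera('top')['color'][225:300,175:275,::-1],(700,525),interpolation=I)
b=cv2.resize(bot.camera('side')['color'][255:325,155:270,::-1],(690,420),interpolation=I)
cv2.imwrite('pics/f.png',cv2.vconcat([cv2.resize(a,(440,330)),cv2.resize(b,(440,268))]))
"
```

```text
position: [0.4502, 0.0259, 0.18]
ft_force: [2.3, -0.3, 0.3]
finger_gap: 0.0851
time_s: 27.18
position: [0.3531, -0.2648, 0.1736]
ft_force: [0.1, -0.2, -0.8]
```

View pics/f.png

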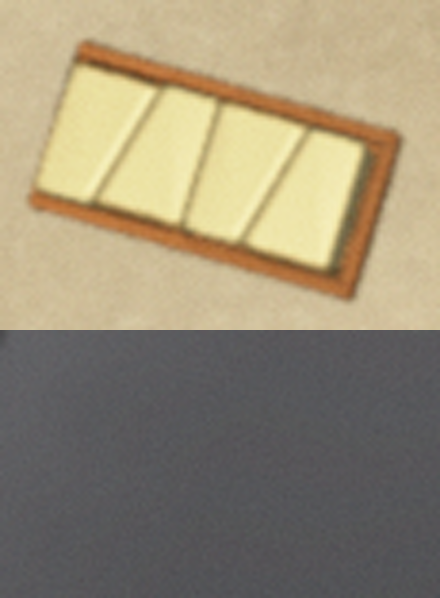

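The final top view shows the four wedges head to tail between (40,65) and (365,270). Their edges are parallel to the tray walls within about 0.03 rad. The side view is blocked by the arm, but each wedge made contact at the expected floor height.

```bash
python3 jog.py '{"jaw":[0.085,0.085],"sx":[0,0],"sy":[0,0],"sz":[0,0],"ax":[0,0],"ay":[0,0],"az":[0,0]}'|egrep 'time|ft'; python3 -c "
from workcell import bot
print(bot.finish_job())"
```

```text
time_s: 27.45
ft_force: [1.0, 0.0, 0.3]
the job is handed in; nothing more can be done
None
```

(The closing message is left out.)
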